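# Cover the fruit pans with their stacked lids

### The job

It is closing time at the fruit-tea counter: take the stack of lids apart and cover each fruit container with the lid that fits it, seated flat on the rim all round. Set the lids down, do not drop them, and leave the tall steel shaker and the glass jug standing where they are.

Things in the scene. Friction and masses are not known exactly. Their poses are not given: they have to be found in the camera images.
- lid_small_round: White lid, round, 120 mm diameter, top of the stack of four lids; in mm: 30 thick, flange 4 thick; plug below it 92 diameter, 26 deep, goes into the mouth; flange rests on the rim (origin then 26 below the rim). Origin: centre of underside, z up. A pocket in its top, 80 round, 26 deep, is bridged by a grip bar along the lid's y, 12 wide (x), 8 to 29 above the origin; 34 free beside it. 140 g.
- lid_oblong: White lid, oblong 176 (x) by 108 (y) mm, second from the top; in mm: 30 thick, flange 4 thick; plug below it 142 by 74, 26 deep, goes into the mouth; flange rests on the rim (origin then 26 below the rim). Origin: centre of underside, z up. A pocket in its top, 84 (x) by 62, 26 deep, is bridged by a grip bar along the lid's y, 12 wide (x), 8 to 29 above the origin; 36 free beside it. 200 g.
- lid_large_round: White lid, round, 150 mm diameter, third from the top; in mm: 30 thick, flange 4 thick; plug below it 122 diameter, 26 deep, goes into the mouth; flange rests on the rim (origin then 26 below the rim). Origin: centre of underside, z up. A pocket in its top, 80 round, 26 deep, is bridged by a grip bar along the lid's y, 12 wide (x), 8 to 29 above the origin; 34 free beside it. 220 g.
- lid_square: White lid, square 170 by 170 mm, bottom of the stack; in mm: 30 thick, flange 4 thick; plug below it 136 by 136, 26 deep, goes into the mouth; flange rests on the rim (origin then 26 below the rim). Origin: centre of underside, z up. A pocket in its top, 84 (x) by 66, 26 deep, is bridged by a grip bar along the lid's y, 12 wide (x), 8 to 29 above the origin; 36 free beside it. 300 g.
- pot_small: Steel container of whole kumquats, fixed: the smaller of two round pots, 120 mm diameter over the rim; mouth 104 diameter (6 play all round its lid's plug); rim 95 above the counter. Origin: centre of its underside, on the counter. 
- pan_oblong: Steel container of whole limes, fixed: oblong pan, 176 (x) by 108 (y) mm over the rim; mouth 154 by 86 (6 play all round its lid's plug); rim 100 above the counter. Origin: centre of its underside, on the counter. 
- pot_large: Steel container of whole lemons, fixed: the larger of two round pots, 150 mm diameter over the rim; mouth 134 diameter (6 play all round its lid's plug); rim 115 above the counter. Origin: centre of its underside, on the counter. 
- pan_square: Steel container of whole plums, fixed: square pan, 170 by 170 mm over the rim, sides along its x and y; its lid fits in any of four turns; mouth 148 by 148 (6 play all round its lid's plug); rim 70 above the counter. Origin: centre of its underside, on the counter. 
- shaker: Loose open steel drink shaker, standing, 85 mm diameter at the rim, 155 tall; to be left alone. Origin: centre of its foot.
- jug: Loose glass jug, standing, 92 mm diameter, 125 tall, handle reaching 75 from its axis along its y; to be left alone. Origin: centre of its foot.

How it is judged:
By the outcome, as a careful person would: the job done as asked, in the order asked, and still so for the second after the job is handed in, with the robot touching nothing.
It also fails if it takes over 120 s, if anything falls off the work surface, if the arm or the gripper's body presses on something with over 40 N, if the wrist force passes 120 N, or if a joint passes its speed limit or range.

### The arm

A 7-joint arm with a two-finger parallel gripper is mounted at the origin on the work surface. World frame = base frame: x ahead of the robot, y to its left, z up, the work surface at z = 0. Lengths are in m, angles in rad, forces in N, time in s.
With the tool pointing down it reaches from about 0.4 to 0.925 m from the base axis. Payload 5.6 kg.
Tool frame: the origin (TCP) lies on the centre line of the jaws, within the pads' length; the fingertips stand env.tip_extent ahead of it and the grasp point (between the pads) lies 11 mm behind it (env.tip_extent is the distance from the TCP to the fingertips, in m); y points along the fingers, z is the direction in which the jaws open and shut, and the axes are right-handed (so a half turn about y gives the same grasp; the last joint's range is limited). The gripper opens to 85 mm and grips with 20 to 120 N. Pads are 22 mm wide; open, the fingers measure 114 mm over their backs; the gripper's body (76 mm by 85 mm) begins 54 mm behind the grasp point. The pads swing forward as they close: fully open they stand 13 mm farther back than shut.
Start: joints at [-1.21, 0.468, -0.012, 1.603, 0.006, 1.071, -0.056], TCP at [0.255, 0.598, 0.239] pointing down, gripper open.
Joint ranges: [-2.53, 2.53], [-0.31, 2.02], [-1.57, 1.55], [0.28, 2.44], [-1.29, 4.43], [0.15, 1.84], [-2.92, 2.92]. Speed limits (rad/s): [2.57, 2.57, 3.14, 3.14, 3.14, 3.14, 3.14].

### API

Orientations are given as a unit quaternion [x, y, z, w].
In Python, from plant import env gives the robot as it stands.
- The arm moves only by the tool arm_command, never from a script. Its argument "series" is a list of rows, each a list of 2 entries, a list of its own where there are three numbers: the shift along the tool's x, y, z in mm, then the turn about the tool's y in rad. In form: [[[x, y, z], twist], ...]. A call has exactly 5 rows; each row shifts and turns the commanded pose from where the row before left it, along the tool's axes as they then stand; what a row does not reach is not made up. A row lasts 1/12 s, in which the tool goes at most 41.7 mm and 7.16 degrees, less where a joint would pass 70% of its speed; a pose out of reach is approached as far as the arm can. A call is refused whole if a number of a shift passes 41.7 or a number of a turn 0.125, either way. A call with a gripper value outside its range is refused whole. "jaw" is the gripper's target within -1 to 1 (fully open at 1, half-way at 0, shut at -1), set as the call begins (left out, the last holds). The fingers move at their own pace and stop on an object; "squeeze" is the grip in N (left out, the last holds). Time passes only in rows, so rows that do not move let the fingers close, or fill a call up. It gives the time, the measured TCP pose, the force and the opening at its end, in the units of the state.
- env.get_obs(): the state, without advancing time (a new reading comes with each control period).
- env.snapshot(name): name is "side" or "top" or "wrist"; returns (picture, depth): 400x640x3 uint8, red, green, blue; 400x640 float32, m along the optical axis (not along the pixel's ray), 0 where there is no reading.
- env.camera_params(name): a dict with "fx", "fy", "cx", "cy" (pixels), "xyz" and "attitude" of the camera in the world; the wrist camera has in their place "hand_eye" (4x4, takes a point from camera to tool coordinates, whose origin is the TCP and whose axes are the tool frame's). Camera axes: x right, y up, looking along -z (the intrinsics and any distortion apply to the point x, -y, -z); pixel columns grow to the right and rows downward; lengths in m; the calibration is good to about 2 mm. A picture is of the moment at which its call begins: read the wrist's pose just before it. camera_params takes no time and is no camera call.
- env.hand_in(): hands the job in, once; it reports no verdict.
The state is a dict: "time_s": time; "qpos": joint angles; "joint_vel": joint speeds; "joint_torque": joint torques, N m; "tool_pos": TCP position; "tool_rot": TCP orientation; "contact_force": force on the tool from outside, world axes, zero at the start; "torque": the same for the moment, N m; "grip_width": opening from 0.0 (shut) to 1.0 (fully open).
Only numpy, scipy, OpenCV 4.12 (cv2) and the standard library are available. Lean on these libraries where they do the work, as an engineer would, in place of code of your own. Each camera call takes 0.05 s, during which the arm holds its last target. There are 200 camera calls.

## Working session

There is one attempt and no reset: what is moved stays moved. The work goes in short steps, Python scripts to look and compute and a tool call to move; the robot and the scene stay as the last step left them, time stands still between calls to the robot, and variables do not carry over. Pictures are saved under pics/ and viewed, about 12 in all and at most 16, crops included, and the job is handed in when it is done.

Besides the shell and the picture viewer there is one more tool, called after "Request:" as a command line: name --argument value ..., lists and objects as JSON in quotes. arm_command: Moves the arm, as the interface text tells. Its arguments: {"type":"object","properties":{"series":{"type":"array"},"jaw":{"type":"number"},"squeeze":{"type":"number"}},"required":["series"]}

```bash
ls; mkdir -p pics
python3 - <<'E'
from plant import env
import cv2,numpy as np
o=env.get_obs();print(o);print(env.tip_extent)
for n in ("side","top"):
    p,d=env.snapshot(n);np.savez(f"pics/{n}0.npz",p=p,d=d)
    cv2.imwrite(f"pics/{n}0.png",p[...,::-1]);print(n,env.camera_params(n))
print(env.camera_params("wrist"))
E
```

```text
pics
{'time_s': 0.0, 'qpos': array([-1.2100284 ,  0.46838446, -0.01159155,  1.60362685,  0.00601288,
        1.07136176, -0.05628055]), 'joint_vel': array([-1.50350344e-03,  1.05404734e-03,  6.16539297e-05,  5.98909520e-04,
        1.49220387e-03,  6.89120570e-04,  4.34802818e-04]), 'joint_torque': array([-2.94254405e-04, -5.32403398e+01,  2.15255603e-02, -2.51308143e+01,
        1.14493776e-02,  7.72985310e-03,  1.47086541e-05]), 'tool_pos': array([0.2552375 , 0.59721074, 0.23833223]), 'tool_rot': array([ 0.69335494, -0.14187789,  0.1417271 , -0.69212934]), 'contact_force': array([0.22856924, 0.80848314, 0.44099344]), 'torque': array([-0.0046336 , -0.0233302 ,  0.03797792]), 'grip_width': 1.0009535875768212}
0.008
side {'fx': 387.09670814813427, 'fy': 387.09670814813427, 'cx': 323.0857666656902, 'cy': 195.9312897956957, 'xyz': array([ 0.40559476, -0.76500733,  0.90799365]), 'attitude': array([ 0.36528081, -0.02527845, -0.08178991,  0.92695272])}
top {'fx': 472.52298433536026, 'fy': 472.52298433536026, 'cx': 320.42943336355546, 'cy': 203.38249442271757, 'xyz': array([ 0.34938961, -0.016847  ,  1.62376604]), 'attitude': array([-0.04502352,  0.04147823,  0.7129784 , -0.69850859])}
{'fx': 318.41483466432805, 'fy': 318.41483466432805, 'cx': 316.74525675351634, 'cy': 202.8215032260368, 'hand_eye': array([[ 1.60400006e-04, -9.46784345e-01, -3.21868573e-01,
        -8.21405050e-02],
       [-7.63529019e-04,  3.21868368e-01, -9.46784120e-01,
        -1.35067086e-01],
       [ 9.99999696e-01,  3.97620175e-04, -6.71269634e-04,
        -7.94978025e-04],
       [ 0.00000000e+00,  0.00000000e+00,  0.00000000e+00,
         1.00000000e+00]])}
```

View pics/top0.png

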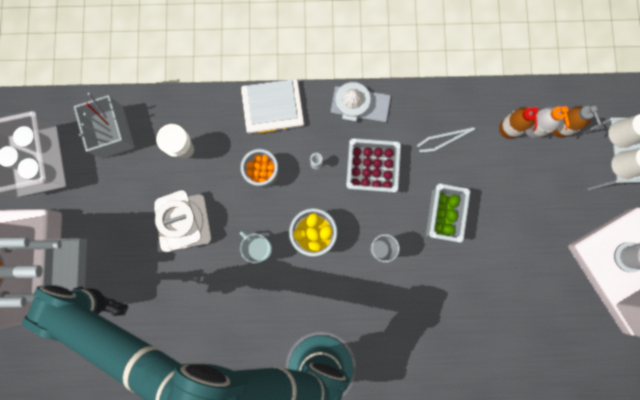

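View pics/side0.png

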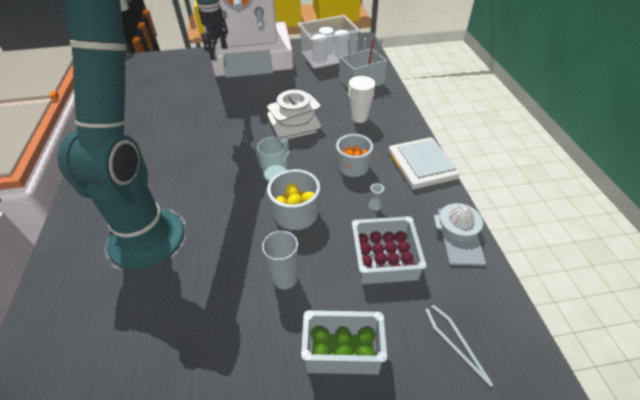

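```bash
cat > h.py <<'E'
from plant import env
import numpy as np, cv2
from scipy.spatial.transform import Rotation as R
def cloud(name):
    o=env.get_obs(); p,d=env.snapshot(name); c=env.camera_params(name)
    if name=="wrist":
        T=np.eye(4);T[:3,:3]=R.from_quat(o["tool_rot"]).as_matrix();T[:3,3]=o["tool_pos"];T=T@c["hand_eye"]
        M,t=T[:3,:3],T[:3,3]
    else: M,t=R.from_quat(c["attitude"]).as_matrix(),c["xyz"]
    v,u=np.mgrid[:400,:640]
    P=np.stack([(u-c["cx"])/c["fx"]*d,-(v-c["cy"])/c["fy"]*d,-d],-1)@M.T+t
    P[d==0]=np.nan
    return p,d,P
def tip(o):
    m=R.from_quat(o["tool_rot"]).as_matrix();return m
E
python3 - <<'E'
from h import *
p,d,P=cloud("top");np.savez("pics/topP.npz",p=p,P=P)
print(P[330:331,500]);print(R.from_quat(env.get_obs()["tool_rot"]).as_matrix().round(3))
for n,(u0,u1,v0,v1,zr) in dict(small=(230,292,140,195,.095),large=(280,345,200,262,.115),sq=(338,410,130,200,.07),ob=(422,478,175,250,.1),jug=(230,280,228,270,.125),shaker=(365,405,230,270,.155)).items():
    q=P[v0:v1,u0:u1].reshape(-1,3); z=q[:,2]
    m=(abs(z-zr)<.012); c=q[m]
    r=cv2.minAreaRect(c[:,:2].astype(np.float32)); e=cv2.minEnclosingCircle(c[:,:2].astype(np.float32))
    print(n,m.sum(),np.nanmax(z).round(4),"rect",np.round(r[0],4),np.round(r[1],4),round(r[2],1),"circ",np.round(e[0],4),round(e[1],4),"med z",np.median(c[:,2]).round(4))
s=P[185:255,145:220]; q=s.reshape(-1,3)
print(np.histogram(q[:,2],bins=np.arange(-.01,.2,.01)))
c=cv2.resize(p[180:260,140:225],None,fx=8,fy=8,interpolation=cv2.INTER_CUBIC);
cv2.imwrite("pics/stack.png",cv2.resize(c[...,::-1],(680,600)))
for v in range(190,252,3): print(v,(P[v,150:216:4,2]*1000).round().astype(int))
E
```

```text
[[ 0.11048482 -0.60170682  0.0022347 ]]
[[ 0.92  -0.     0.393]
 [-0.393 -0.001  0.92 ]
 [ 0.    -1.    -0.001]]
small 289 0.1073 rect [0.6626 0.1905] [0.1166 0.1153] 89.0 circ [0.6626 0.1901] 0.0605 med z 0.0951
large 375 0.1252 rect [0.444  0.0145] [0.1472 0.1471] 88.7 circ [0.4439 0.0157] 0.0752 med z 0.1158
sq 698 0.0828 rect [ 0.6669 -0.1899] [0.1701 0.1715] 84.3 circ [ 0.6662 -0.1901] 0.1153 med z 0.0705
ob 640 0.1122 rect [ 0.4985 -0.4278] [0.1094 0.1768] 79.3 circ [ 0.4992 -0.4274] 0.1004 med z 0.1006
jug 143 0.1362 rect [0.3963 0.2016] [0.0898 0.0885] 88.1 circ [0.4012 0.2071] 0.0535 med z 0.1239
shaker 114 0.1653 rect [ 0.3871 -0.2085] [0.0816 0.0802] 88.8 circ [ 0.3874 -0.2081] 0.0424 med z 0.1541
(array([ 966, 1526,   18,  257,  364,    6,   73,  132,    1,  329,  718,
         59,  326,  447,    0,    0,    0,    0,    0,    0]), array([-0.01,  0.  ,  0.01,  0.02,  0.03,  0.04,  0.05,  0.06,  0.07,
        0.08,  0.09,  0.1 ,  0.11,  0.12,  0.13,  0.14,  0.15,  0.16,
        0.17,  0.18,  0.19]))
190 [-1 -1  4  4  6  0  6  4 -4 -2 -2 -4  1  5  2 -4  4]
193 [ 0  7  7 -1 -
[... 1291 characters left out ...]
20 123 121  91  93  88  91  34  29  29  -1]
238 [                   0                    2                    1
                   25                   95 -9223372036854775808
                   92                   91                   89
                   87                   89                   95
                   88                   29                   28
                   28                    7]
241 [ 3 -1  4 35 24 86 84 89 92 89 93 88 30 29 32 -2  0]
244 [ 0  1  1 30 35 92 88 94 97 90 30 26 34 32  1  3  2]
247 [ 9  4  8 30 35 92 95 93 25 26  1 -3  0 -3 -2  3  0]
250 [-2  4 -1  1 31 29  5  5  6  3  1  0 -3  2  7 -4  3]<stdin>:13: RuntimeWarning: invalid value encountered in cast
```

View pics/stack.png

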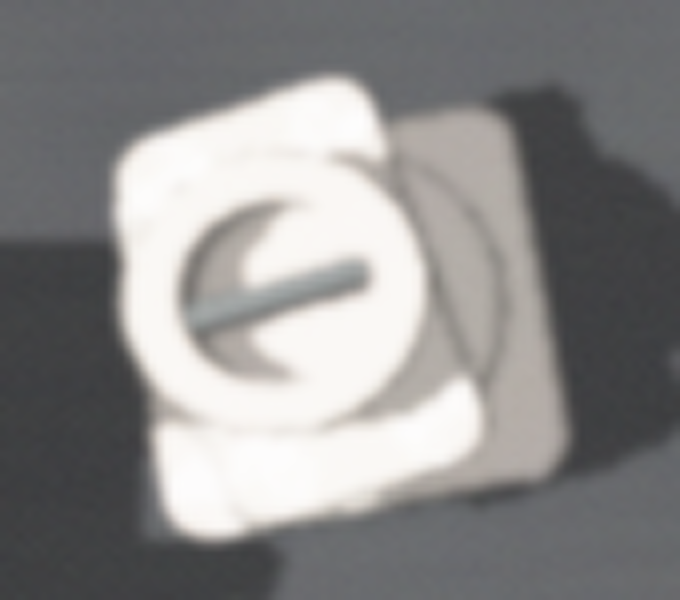

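```bash
cat >> h.py <<'E'
from scipy.optimize import least_squares
def heading(o=None):
    o=o or env.get_obs(); m=R.from_quat(o["tool_rot"]).as_matrix(); return np.degrees(np.arctan2(m[1,2],m[0,2])),m
def go(x,y,z,h=None):
    """print needed shift (tool axes after the turn, mm) and turn (rad)"""
    o=env.get_obs();hd,m=heading(o);dt=0 if h is None else (hd-h+90)%180-90
    a=np.radians(hd-dt); zx=np.array([np.cos(a),np.sin(a)]); xx=np.array([zx[1],-zx[0]])
    e=np.array([x,y,z])-o["tool_pos"]
    print("t",round(o["time_s"],2),"pos",o["tool_pos"].round(4),"head",hd.round(2),"q7",o["qpos"][6].round(2),"F",o["contact_force"].round(1),"w",round(o["grip_width"],3))
    print("  turn rad",np.radians(dt).round(4),"then shift mm x,y,z:",(1000*np.array([e[:2]@xx,-e[2],e[:2]@zx])).round(1))
def circ(c,r):
    f=least_squares(lambda p:np.hypot(c[:,0]-p[0],c[:,1]-p[1])-r,np.nanmean(c,0)[:2],loss="soft_l1",f_scale=.002);return f.x
def boundary(m,P):
    k=np.ones((3,3),np.uint8);m=m.astype(np.uint8);return P[(m-cv2.erode(m,k))>0]
def bar(P,c,z,r=.034):
    """long axis of the grip bar: points near z inside pocket radius r"""
    q=P.reshape(-1,3);m=(np.hypot(q[:,0]-c[0],q[:,1]-c[1])<r)&(abs(q[:,2]-z)<.011);q=q[m,:2]
    rr=cv2.minAreaRect(q.astype(np.float32));w,V=np.linalg.eigh(np.cov(q.T));b=V[:,1]
    return q.mean(0),np.degrees(np.arctan2(b[1],b[0]))%180,m.sum(),np.sqrt(w)
E
python3 - <<'E'
from h import *
f=np.load("pics/topP.npz");P=f["P"].copy();P[:185]=np.nan;P[255:]=np.nan;P[:,:145]=np.nan;P[:,220:]=np.nan
z=P[...,2]
m=(z>.108)
q=P[m][:,:2].astype(np.float32); print("small enclosing",cv2.minEnclosingCircle(q))
hull=cv2.convexHull(q)[:,0]; c=circ(hull,.0595); print("small",c, "bar",bar(P,c,.119))
for lo,hi,n in ((.08,.135,"oblong"),(.015,.135,"square")):
    m=z>lo; print(n,cv2.minAreaRect(P[m][:,:2].astype(np.float32)))
go(*c,.25,bar(P,c,.119)[1]+90)
E
```

```text
small enclosing ((0.49482089281082153, 0.4579137861728668), 0.06156868115067482)
small [0.49508478 0.45767897] bar (array([0.49470546, 0.45737526]), np.float64(106.3352295343215), np.int64(87), array([0.00367369, 0.01962182]))
oblong ((0.49428418278694153, 0.4584546685218811), (0.1794346421957016, 0.12154004722833633), 18.9422664642334)
square ((0.49075746536254883, 0.47650638222694397), (0.1849329173564911, 0.2115962952375412), 12.216964721679688)
t 0.15 pos [0.2553 0.5973 0.2385] head 66.86 q7 -0.06 F [-0.4 -0.5  0. ] w 1.002
  turn rad 0.8818 then shift mm x,y,z: [201.4 -11.5 190.8]
```

Request:
arm_command --series '[[[0, -4, 0], 0.125], [[0, -4, 0], 0.125], [[0, -4, 0], 0.125], [[0, 0, 0], 0.125], [[0, 0, 0], 0.125]]' --jaw -0.25 --squeeze 60

```text
time_s: 0.57
tool_pos: [0.2554, 0.5977, 0.2513]
tool_rot: [0.615, -0.35, 0.35, -0.614]
contact_force: [-0.2, 0.1, -0.8]
grip_width: 0.375
```

Request:
arm_command --series '[[[0, 0, 0], 0.125], [[0, 0, 0], 0.125], [[25, 0, 24], 0.007], [[25, 0, 24], 0], [[25, 0, 24], 0]]'

```text
time_s: 0.98
tool_pos: [0.3459, 0.5458, 0.2509]
tool_rot: [0.567, -0.423, 0.423, -0.566]
contact_force: [0.5, 0.1, -0.7]
grip_width: 0.377
```

Request:
arm_command --series '[[[25, 0, 24], 0], [[25, 0, 24], 0], [[25, 0, 24], 0], [[25, 0, 24], 0], [[20, 0, 18], 0]]'

```text
time_s: 1.4
tool_pos: [0.4915, 0.4607, 0.251]
tool_rot: [0.566, -0.424, 0.425, -0.565]
contact_force: [0.3, 0.0, -0.9]
grip_width: 0.375
```

Run:
```python
from h import *
p,d,P=cloud("wrist");cv2.imwrite("pics/w1.png",p[...,::-1])
go(.4950,.4575,.25,16.3)
z=P[...,2]
print(np.nanpercentile(z,[1,50,99]))
q=P[(z>.112)&(z<.13)&(np.hypot(P[...,0]-.495,P[...,1]-.4577)<.075)][:,:2].astype(np.float32)
print(len(q))
if len(q)>50:
    c=circ(cv2.convexHull(q)[:,0],.0597);print(c,bar(P,c,.119))
```

```text
t 1.45 pos [0.497  0.456  0.2511] head 15.78 q7 -0.42 F [ 3.9 -3.2  0.4] w 0.373
  turn rad -0.0091 then shift mm x,y,z: [-2.   1.1 -1.5]
[-7.46794062e-01  7.14174219e-04  3.26410404e-01]
9592
[0.49586692 0.45748019] (array([0.49533544, 0.45869759]), np.float64(106.71606225811347), np.int64(961), array([0.00333453, 0.01973911]))
```

View pics/w1.png

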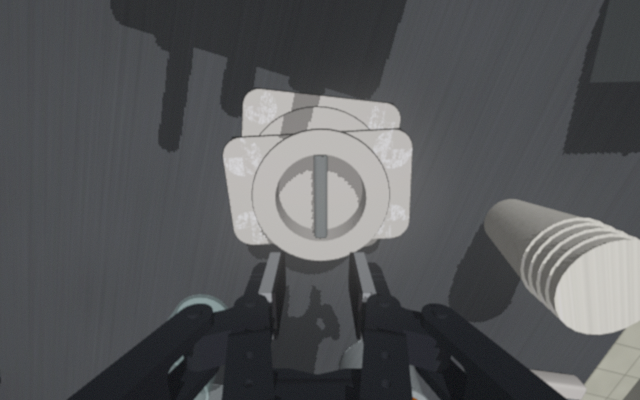

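Request:
arm_command --series '[[[-2, 20, -1], -0.007], [[0, 30, 0], 0], [[0, 30, 0], 0], [[0, 25, 0], 0], [[0, 10, 0], 0]]'

```text
time_s: 1.87
tool_pos: [0.4851, 0.4631, 0.1318]
tool_rot: [0.57, -0.422, 0.422, -0.565]
contact_force: [-1.0, 0.2, -0.2]
grip_width: 0.378
```

Request:
arm_command --series '[[[0, 10, 0], 0], [[0, 10, 0], 0], [[0, 8, 0], 0], [[0, 0, 0], 0], [[0, 0, 0], 0]]'

```text
time_s: 2.28
tool_pos: [0.4876, 0.4649, 0.1087]
tool_rot: [-0.567, 0.422, -0.422, 0.568]
contact_force: [-0.6, 0.5, 0.6]
grip_width: 0.375
```

Request:
arm_command --series '[[[0, 0, 0], 0], [[0, 0, 0], 0], [[0, 0, 0], 0], [[0, 0, 0], 0], [[0, 0, 0], 0]]' --jaw -1 --squeeze 60

```text
time_s: 2.7
tool_pos: [0.4882, 0.4654, 0.1098]
tool_rot: [-0.566, 0.422, -0.422, 0.568]
contact_force: [0.6, -0.4, 5.7]
grip_width: 0.12
```

Request:
arm_command --series '[[[0, -5, 0], 0], [[0, -10, 0], 0], [[0, -15, 0], 0], [[0, -15, 0], 0], [[0, -15, 0], 0]]'

```text
time_s: 3.12
tool_pos: [0.4869, 0.4644, 0.1689]
tool_rot: [0.568, -0.422, 0.422, -0.567]
contact_force: [0.0, 0.9, -1.8]
grip_width: 0.123
```

Request:
arm_command --series '[[[15, -5, 4], 0], [[25, 0, 7], 0], [[32, 0, 9], 0], [[32, 0, 9], 0], [[32, 0, 9], 0]]'

```text
time_s: 3.53
tool_pos: [0.5635, 0.3426, 0.173]
tool_rot: [0.568, -0.422, 0.422, -0.567]
contact_force: [1.0, -0.7, -1.7]
grip_width: 0.123
```

Request:
arm_command --series '[[[32, 0, 9], 0], [[32, 0, 9], 0], [[32, 0, 9], 0], [[30, 0, 9], 0], [[20, 0, 7], 0]]'

```text
time_s: 3.95
tool_pos: [0.6476, 0.2118, 0.173]
tool_rot: [0.567, -0.423, 0.424, -0.566]
contact_force: [1.1, -0.8, -1.5]
grip_width: 0.125
```

Request:
arm_command --series '[[[14, 0, 5], 0], [[7, 0, 2], 0], [[0, 0, 0], 0], [[0, 0, 0], 0], [[0, 0, 0], 0]]'

```text
time_s: 4.37
tool_pos: [0.6577, 0.2022, 0.1731]
tool_rot: [-0.568, 0.422, -0.421, 0.568]
contact_force: [-0.1, 1.3, -1.1]
grip_width: 0.127
```

Run:
```python
from h import *
p,d,P=cloud("wrist");cv2.imwrite("pics/w2.png",p[...,::-1])
o=env.get_obs();hd,m=heading(o)
c=o["tool_pos"]+.009*m[:,0];print("predicted lid centre",c)
go(.6626,.1903,.25,16.3)
z0=o["tool_pos"][2]-.0198+.03
q=P[(abs(P[...,2]-z0)<.008)&(np.hypot(P[...,0]-c[0],P[...,1]-c[1])<.075)][:,:2].astype(np.float32)
print(len(q),z0); cc=circ(cv2.convexHull(q)[:,0],.0597);print("wrist lid",cc)
p,d,P=cloud("top");cv2.imwrite("pics/t2.png",p[...,::-1])
q=P[(abs(P[...,2]-z0)<.012)&(np.hypot(P[...,0]-c[0],P[...,1]-c[1])<.08)][:,:2].astype(np.float32)
print("top lid",len(q),circ(cv2.convexHull(q)[:,0],.0597) if len(q)>20 else "")
# rest of stack
P[:180]=np.nan;P[260:]=np.nan;P[:,:140]=np.nan;P[:,222:]=np.nan
q=P[abs(P[...,2]-.09)<.012][:,:2].astype(np.float32)
r=cv2.minAreaRect(q);print(r,bar(P,r[0],.089,.028))
print(heading()[0],env.get_obs()["tool_pos"])
```

```text
predicted lid centre [0.66031208 0.19365774 0.17312075]
t 4.42 pos [0.6577 0.2023 0.1731] head 16.9 q7 0.08 F [-0.7  1.  -2.6] w 0.123
  turn rad 0.0105 then shift mm x,y,z: [ 12.9 -76.9   1.3]
21904 0.18333266641859045
wrist lid [0.66024297 0.19361968]
top lid 372 [0.66014291 0.19270338]
((0.4949185848236084, 0.4574621319770813), (0.1805225908756256, 0.11280510574579239), 18.71393585205078) (array([0.49335798, 0.45752365]), np.float64(108.97264406814548), np.int64(68), array([0.00380297, 0.01591304]))
16.897822495689553 [0.65783957 0.20209733 0.17320793]
```

View pics/w2.png

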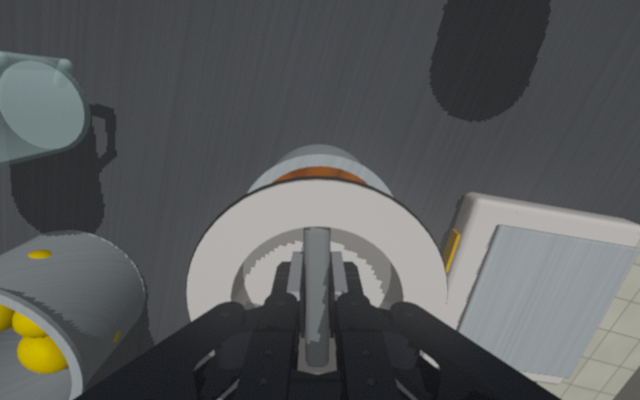

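Request:
arm_command --series '[[[3.5, 10, 1.5], 0], [[0, 15, 0], 0], [[0, 15, 0], 0], [[0, 10, 0], 0], [[0, 10, 0], 0]]'

```text
time_s: 4.88
tool_pos: [0.6608, 0.1972, 0.1118]
tool_rot: [0.568, -0.422, 0.422, -0.567]
contact_force: [-0.5, -0.8, -1.3]
grip_width: 0.12
```

Request:
arm_command --series '[[[0, 8, 0], 0], [[0, 8, 0], 0], [[0, 4, 0], 0], [[0, 0, 0], 0], [[0, 0, 0], 0]]'

```text
time_s: 5.3
tool_pos: [0.6614, 0.197, 0.0934]
tool_rot: [-0.567, 0.422, -0.422, 0.567]
contact_force: [-0.0, -0.0, -1.5]
grip_width: 0.123
```

Request:
arm_command --series '[[[-2, 2, -0.5], 0], [[0, 2, 0], 0], [[0, 1.5, 0], 0], [[0, 0, 0], 0], [[0, 0, 0], 0]]'

```text
time_s: 5.72
tool_pos: [0.6604, 0.1993, 0.0888]
tool_rot: [-0.567, 0.422, -0.422, 0.568]
contact_force: [-3.0, 0.7, 3.8]
grip_width: 0.123
```

Request:
arm_command --series '[[[0, 0, 0], 0], [[0, 0, 0], 0], [[0, 0, 0], 0], [[0, -3, 0], 0], [[0, -8, 0], 0]]' --jaw -0.25

```text
time_s: 6.13
tool_pos: [0.6594, 0.1983, 0.0978]
tool_rot: [0.568, -0.422, 0.422, -0.567]
contact_force: [0.2, 0.7, 0.3]
grip_width: 0.371
```

Request:
arm_command --series '[[[0, -20, 0], 0], [[0, -30, 0], 0], [[0, -30, 0], 0], [[0, -30, 0], 0], [[0, -20, 0], 0]]'

```text
time_s: 6.55
tool_pos: [0.6614, 0.1988, 0.2331]
tool_rot: [-0.566, 0.421, -0.423, 0.569]
contact_force: [1.5, 0.2, -0.5]
grip_width: 0.382
```

Run:
```python
from h import *
p,d,P=cloud("wrist");cv2.imwrite("pics/w3.png",p[...,::-1])
q=P[(np.hypot(P[...,0]-.6626,P[...,1]-.1903)<.062)&(P[...,2]>.08)&(P[...,2]<.12)]
r=np.hypot(q[:,0]-.6626,q[:,1]-.1903);q=q[r>.044]
A=np.c_[q[:,:2]-[.6626,.1903],np.ones(len(q))];print("plane",np.linalg.lstsq(A,q[:,2],rcond=None)[0])
print("lid",circ(cv2.convexHull(q[:,:2].astype(np.float32))[:,0],.0597))
go(.4949,.4575,.23,18.8)
```

```text
plane [ 0.00073101 -0.00111075  0.09919559]
lid [0.66324845 0.18989223]
t 6.6 pos [0.6632 0.1993 0.237 ] head 16.71 q7 0.07 F [1.3 0.9 3.4] w 0.374
  turn rad -0.0365 then shift mm x,y,z: [-298.7    7.   -76.1]
```

View pics/w3.png

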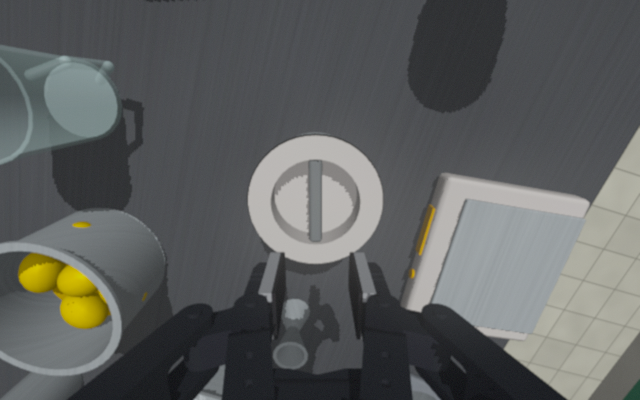

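Request:
arm_command --series '[[[0, 0, 0], -0.0365], [[-20, 0, -5], 0], [[-34, 0, -9], 0], [[-34, 0, -9], 0], [[-34, 0, -9], 0]]'

```text
time_s: 7.02
tool_pos: [0.5899, 0.3045, 0.2293]
tool_rot: [-0.575, 0.412, -0.412, 0.575]
contact_force: [0.4, 1.2, -0.6]
grip_width: 0.375
```

Request:
arm_command --series '[[[-34, 0, -9], 0], [[-34, 0, -9], 0], [[-34, 0, -9], 0], [[-34, 0, -8], 0], [[-24, 0, -6], 0]]'

```text
time_s: 7.43
tool_pos: [0.4975, 0.4455, 0.2293]
tool_rot: [-0.575, 0.411, -0.41, 0.576]
contact_force: [0.5, 0.4, 0.3]
grip_width: 0.376
```

Request:
arm_command --series '[[[-10, 0, -2], 0], [[-5, 0, -1], 0], [[0, 0, 0], 0], [[0, 0, 0], 0], [[0, 0, 0], 0]]'

```text
time_s: 7.85
tool_pos: [0.4943, 0.453, 0.229]
tool_rot: [0.574, -0.412, 0.413, -0.574]
contact_force: [0.3, 0.4, -0.8]
grip_width: 0.38
```

```bash
cat >> h.py <<'E'
def rectlid(P,c,ztop,rad):
    q=P[(abs(P[...,2]-ztop)<.008)&(np.hypot(P[...,0]-c[0],P[...,1]-c[1])<rad)][:,:2].astype(np.float32)
    return cv2.minAreaRect(q)
E
python3 - <<'E'
from h import *
p,d,P=cloud("wrist");cv2.imwrite("pics/w4.png",p[...,::-1])
r=rectlid(P,(.4949,.4575),.09,.12);print(r,bar(P,r[0],.089,.028))
go(*r[0],.078,18.8)
E
```

```text
((0.495131254196167, 0.45596396923065186), (0.1785903424024582, 0.11038164794445038), 19.191062927246094) (array([0.4947269 , 0.45628984]), np.float64(108.81488924399456), np.int64(770), array([0.00334292, 0.01602407]))
t 7.9 pos [0.4942 0.4532 0.2289] head 18.63 q7 -0.38 F [-0.1  0.5 -0.1] w 0.373
  turn rad -0.003 then shift mm x,y,z: [ -2.3 150.9   1.8]
```

Request:
arm_command --series '[[[-2.5, 20, 1.5], 0], [[0, 30, 0], 0], [[0, 30, 0], 0], [[0, 30, 0], 0], [[0, 10, 0], 0]]'

```text
time_s: 8.32
tool_pos: [0.4921, 0.4549, 0.1042]
tool_rot: [0.577, -0.412, 0.412, -0.572]
contact_force: [-0.7, -2.0, -0.4]
grip_width: 0.377
```

Request:
arm_command --series '[[[0, 10, 0], 0], [[0, 5, 0], 0], [[0, 0, 0], 0], [[0, 0, 0], 0], [[0, 0, 0], 0]]'

```text
time_s: 8.73
tool_pos: [0.494, 0.4589, 0.0956]
tool_rot: [-0.574, 0.411, -0.412, 0.576]
contact_force: [-0.2, 0.3, -0.5]
grip_width: 0.376
```

Run:
```python
from h import *
go(.495,.4561,.078,18.9)
```

```text
t 8.73 pos [0.494  0.4589 0.0956] head 18.81 q7 -0.35 F [-0.2  0.3 -0.5] w 0.376
  turn rad -0.0015 then shift mm x,y,z: [ 3.  17.6  0. ]
```

Request:
arm_command --series '[[[3, 6, 0], 0], [[0, 6, 0], 0], [[0, 5, 0], 0], [[0, 0, 0], 0], [[0, 0, 0], 0]]'

```text
time_s: 9.15
tool_pos: [0.4938, 0.4551, 0.0762]
tool_rot: [0.575, -0.412, 0.411, -0.575]
contact_force: [-0.2, 0.3, -0.4]
grip_width: 0.376
```

Request:
arm_command --series '[[[0, 0, 0], 0], [[0, 0, 0], 0], [[0, 0, 0], 0], [[0, 0, 0], 0], [[0, 0, 0], 0]]' --jaw -1

```text
time_s: 9.57
tool_pos: [0.4943, 0.4556, 0.0772]
tool_rot: [-0.575, 0.411, -0.412, 0.575]
contact_force: [-0.6, -0.1, 1.3]
grip_width: 0.125
```

Run:
```python
from h import *
go(.4985,-.4278,.21,-10.7)
hd,m=heading();o=env.get_obs();e=np.array([.4951,.4561])-o["tool_pos"][:2];print("lid in tool x,z mm",e@m[:2,0]*1e3,e@m[:2,2]*1e3)
f=np.load("pics/topP.npz");P=f["P"].copy();P[:175]=np.nan;P[250:]=np.nan;P[:,:422]=np.nan;P[:,478:]=np.nan
q=P[abs(P[...,2]-.1)<.012][:,:2].astype(np.float32);print(cv2.minAreaRect(q))
```

```text
t 9.57 pos [0.4943 0.4556 0.0772] head 18.82 q7 -0.35 F [-0.6 -0.1  1.3] w 0.125
  turn rad 0.5152 then shift mm x,y,z: [ 867.2 -132.8  168.2]
lid in tool x,z mm -0.2300226980543137 0.9481785165032935
((0.4984753131866455, -0.4278417229652405), (0.10936515033245087, 0.17675819993019104), 79.2942123413086)
```

Request:
arm_command --series '[[[0, -6, 0], 0], [[0, -14, 0], 0], [[0, -25, 0], 0], [[0, -25, 0], 0.1], [[0, -25, 0], 0.1]]'

```text
time_s: 9.98
tool_pos: [0.494, 0.455, 0.1736]
tool_rot: [0.53, -0.468, 0.468, -0.53]
contact_force: [0.7, -0.3, -1.9]
grip_width: 0.123
```

Request:
arm_command --series '[[[0, -20, 0], 0.1], [[0, -12, 0], 0.1], [[0, -6, 0], 0.1], [[0, 0, 0], 0.015], [[18, 0, 3.5], 0]]'

```text
time_s: 10.4
tool_pos: [0.4926, 0.441, 0.2106]
tool_rot: [-0.452, 0.544, -0.542, 0.454]
contact_force: [-0.8, 0.1, -2.2]
grip_width: 0.123
```

Request:
arm_command --series '[[[30, 0, 6], 0], [[36, 0, 7], 0], [[36, 0, 7], 0], [[36, 0, 7], 0], [[36, 0, 7], 0]]'

```text
time_s: 10.82
tool_pos: [0.4946, 0.2578, 0.2097]
tool_rot: [-0.452, 0.544, -0.544, 0.452]
contact_force: [0.4, -0.4, -2.0]
grip_width: 0.128
```

Request:
arm_command --series '[[[36, 0, 7], 0], [[36, 0, 7], 0], [[36, 0, 7], 0], [[36, 0, 7], 0], [[36, 0, 7], 0]]'

```text
time_s: 11.23
tool_pos: [0.4956, 0.0745, 0.2099]
tool_rot: [-0.452, 0.544, -0.544, 0.452]
contact_force: [1.1, -0.1, -1.4]
grip_width: 0.122
```

Request:
arm_command --series '[[[36, 0, 7], 0], [[36, 0, 7], 0], [[36, 0, 7], 0], [[36, 0, 7], 0], [[36, 0, 7], 0]]'

```text
time_s: 11.65
tool_pos: [0.4966, -0.1086, 0.21]
tool_rot: [-0.452, 0.544, -0.544, 0.452]
contact_force: [0.5, 0.2, -2.3]
grip_width: 0.123
```

Run:
```python
from h import *
go(.4985,-.4278,.21,-10.7)
```

```text
t 11.65 pos [ 0.4966 -0.1086  0.21  ] head -10.54 q7 0.15 F [ 0.5  0.2 -2.3] w 0.123
  turn rad 0.0029 then shift mm x,y,z: [313.3  -0.   61.1]
```

Request:
arm_command --series '[[[36, 0, 7], 0], [[36, 0, 7], 0], [[36, 0, 7], 0], [[36, 0, 7], 0], [[36, 0, 7], 0]]'

```text
time_s: 12.07
tool_pos: [0.4977, -0.2918, 0.2098]
tool_rot: [-0.452, 0.544, -0.544, 0.452]
contact_force: [0.4, -0.6, -1.4]
grip_width: 0.125
```

Request:
arm_command --series '[[[36, 0, 7], 0], [[34, 0, 7], 0], [[24, 0, 5], 0], [[14, 0, 3], 0], [[6, 0, 1], 0]]'

```text
time_s: 12.48
tool_pos: [0.4986, -0.4089, 0.2095]
tool_rot: [-0.451, 0.545, -0.545, 0.45]
contact_force: [-0.6, 0.7, -1.3]
grip_width: 0.122
```

Request:
arm_command --series '[[[0, 0, 0], 0], [[0, 0, 0], 0], [[0, 0, 0], 0], [[0, 0, 0], 0], [[0, 0, 0], 0]]'

```text
time_s: 12.9
tool_pos: [0.5005, -0.4052, 0.2099]
tool_rot: [-0.452, 0.544, -0.544, 0.452]
contact_force: [-0.2, 0.1, -1.5]
grip_width: 0.123
```

Run:
```python
from h import *
go(.4985,-.4278,.21,-10.7)
o=env.get_obs();hd,m=heading(o);c=o["tool_pos"]
z0=c[2]-.0172+.03
p,d,P=cloud("wrist");cv2.imwrite("pics/w5.png",p[...,::-1]);print("wrist",rectlid(P,c,z0,.12))
p,d,P=cloud("top");cv2.imwrite("pics/t5.png",p[...,::-1])
print("top",rectlid(P,c,z0,.12))
P[:180]=np.nan;P[260:]=np.nan;P[:,:140]=np.nan;P[:,222:]=np.nan
q=P[abs(P[...,2]-.06)<.012][:,:2].astype(np.float32)
cc=circ(cv2.convexHull(q)[:,0],.0747);print("large",cc,bar(P,cc,.059))
q=P[P[...,2]>.018][:,:2].astype(np.float32);print("square",cv2.minAreaRect(q))
```

```text
t 12.9 pos [ 0.5005 -0.4052  0.2099] head -10.56 q7 0.72 F [-0.2  0.1 -1.5] w 0.123
  turn rad 0.0024 then shift mm x,y,z: [22.6 -0.1  2.3]
wrist ((0.501075804233551, -0.40433359146118164), (0.10920601338148117, 0.1779959350824356), 79.47116088867188)
top ((0.5447970628738403, -0.37387770414352417), (0.06877653300762177, 0.15511485934257507), 49.14744186401367)
large [0.4919813  0.45753158] (array([0.49115677, 0.45785906]), np.float64(106.70245104008808), np.int64(81), array([0.00367262, 0.0195357 ]))
square ((0.49396127462387085, 0.4582696855068207), (0.17940691113471985, 0.17502421140670776), 10.631875038146973)
```

Request:
arm_command --series '[[[8, 10, 1], 0.0025], [[8, 18, 1], 0], [[7, 20, 0], 0], [[0, 20, 0], 0], [[0, 15, 0], 0]]'

```text
time_s: 13.42
tool_pos: [0.4963, -0.4301, 0.1243]
tool_rot: [-0.451, 0.546, -0.545, 0.45]
contact_force: [1.0, -0.7, -2.5]
grip_width: 0.122
```

Request:
arm_command --series '[[[0, 8, 0], 0], [[0, 4, 0], 0], [[0, 0, 0], 0], [[0, 0, 0], 0], [[0, 0, 0], 0]]'

```text
time_s: 13.83
tool_pos: [0.4981, -0.4301, 0.116]
tool_rot: [0.45, -0.544, 0.546, -0.451]
contact_force: [-1.5, 0.5, -0.9]
grip_width: 0.123
```

Run:
```python
from h import *
go(.498,-.4284,.0912,-10.7)
```

```text
t 13.83 pos [ 0.4981 -0.4301  0.116 ] head -10.82 q7 0.8 F [-1.5  0.5 -0.9] w 0.123
  turn rad -0.0021 then shift mm x,y,z: [-1.7 24.8 -0.4]
```

Request:
arm_command --series '[[[-1.5, 5, 0], 0], [[0, 6, 0], 0], [[0, 5, 0], 0], [[0, 4, 0], 0], [[0, 2, 0], 0]]'

```text
time_s: 14.25
tool_pos: [0.4974, -0.4278, 0.0918]
tool_rot: [-0.451, 0.545, -0.545, 0.45]
contact_force: [0.5, 0.3, -1.8]
grip_width: 0.121
```

Request:
arm_command --series '[[[0, 1.5, 0], 0], [[0, 1, 0], 0], [[0, 1, 0], 0], [[0, 0, 0], 0], [[0, 0, 0], 0]]'

```text
time_s: 14.67
tool_pos: [0.4974, -0.4279, 0.0911]
tool_rot: [-0.45, 0.545, -0.545, 0.451]
contact_force: [-4.5, 5.1, 11.0]
grip_width: 0.126
```

Request:
arm_command --series '[[[0, 0, 0], 0], [[0, 0, 0], 0], [[0, 0, 0], 0], [[0, -3, 0], 0], [[0, -8, 0], 0]]' --jaw -0.25

```text
time_s: 15.08
tool_pos: [0.4972, -0.4277, 0.0995]
tool_rot: [-0.451, 0.546, -0.544, 0.45]
contact_force: [-0.5, -0.4, 0.4]
grip_width: 0.371
```

Request:
arm_command --series '[[[0, -20, 0], 0], [[0, -30, 0], 0], [[0, -30, 0], 0], [[0, -30, 0], 0], [[0, -15, 0], 0]]'

```text
time_s: 15.5
tool_pos: [0.4987, -0.4297, 0.2301]
tool_rot: [0.45, -0.543, 0.547, -0.451]
contact_force: [-0.2, -0.4, -0.1]
grip_width: 0.378
```

Run:
```python
from h import *
p,d,P=cloud("wrist");cv2.imwrite("pics/w6.png",p[...,::-1])
c=np.array([.4985,-.4278])
print(rectlid(P,c,.104,.12))
q=P[(np.hypot(P[...,0]-c[0],P[...,1]-c[1])<.09)&(P[...,2]>.095)&(P[...,2]<.115)]
r=np.hypot(q[:,0]-c[0],q[:,1]-c[1]);q=q[r>.055]
A=np.c_[q[:,:2]-c,np.ones(len(q))];print("plane",np.linalg.lstsq(A,q[:,2],rcond=None)[0])
go(.492,.4575,.226,16.7)
```

```text
((0.4979764223098755, -0.4280392527580261), (0.11103834211826324, 0.17893896996974945), 79.16752624511719)
plane [-0.00058696 -0.00099777  0.10423695]
t 15.55 pos [ 0.4994 -0.4305  0.2321] head -10.85 q7 0.74 F [ 0.6 -1.4  2.5] w 0.372
  turn rad -0.4809 then shift mm x,y,z: [-852.7    6.1  248. ]
```

View pics/w6.png

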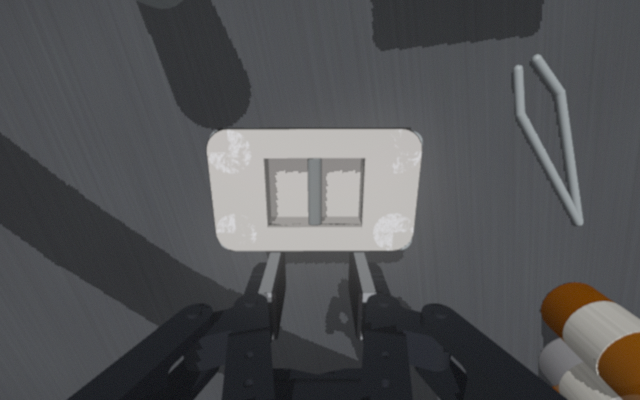

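Request:
arm_command --series '[[[0, 0, 0], -0.12], [[0, 0, 0], -0.12], [[0, 0, 0], -0.12], [[0, 0, 0], -0.12], [[-20, 0, 6], 0]]'

```text
time_s: 15.97
tool_pos: [0.4961, -0.4113, 0.2258]
tool_rot: [0.568, -0.421, 0.423, -0.566]
contact_force: [-0.5, 0.6, 0.7]
grip_width: 0.376
```

Request:
arm_command --series '[[[-35, 0, 10], 0], [[-35, 0, 10], 0], [[-35, 0, 10], 0], [[-35, 0, 10], 0], [[-35, 0, 10], 0]]'

```text
time_s: 16.38
tool_pos: [0.495, -0.2238, 0.2255]
tool_rot: [-0.567, 0.422, -0.422, 0.567]
contact_force: [-0.1, 1.0, -0.4]
grip_width: 0.373
```

Request:
arm_command --series '[[[-35, 0, 10], 0], [[-35, 0, 10], 0], [[-35, 0, 10], 0], [[-35, 0, 10], 0], [[-35, 0, 10], 0]]'

```text
time_s: 16.8
tool_pos: [0.4928, -0.0417, 0.2257]
tool_rot: [-0.567, 0.422, -0.423, 0.567]
contact_force: [0.8, 1.4, 0.2]
grip_width: 0.376
```

Request:
arm_command --series '[[[-35, 0, 10], 0], [[-35, 0, 10], 0], [[-35, 0, 10], 0], [[-35, 0, 10], 0], [[-35, 0, 10], 0]]'

```text
time_s: 17.22
tool_pos: [0.4905, 0.1403, 0.2257]
tool_rot: [-0.567, 0.422, -0.422, 0.567]
contact_force: [-0.3, 0.4, 0.2]
grip_width: 0.378
```

Request:
arm_command --series '[[[-35, 0, 10], 0], [[-35, 0, 10], 0], [[-35, 0, 10], 0], [[-35, 0, 10], 0], [[-35, 0, 10], 0]]'

```text
time_s: 17.63
tool_pos: [0.4883, 0.3222, 0.2256]
tool_rot: [-0.567, 0.422, -0.422, 0.567]
contact_force: [1.6, 0.5, -0.4]
grip_width: 0.376
```

Request:
arm_command --series '[[[-30, 0, 9], 0], [[-22, 0, 7], 0], [[-14, 0, 5], 0], [[-6, 0, 2], 0], [[0, 0, 0], 0]]'

```text
time_s: 18.05
tool_pos: [0.4897, 0.3969, 0.225]
tool_rot: [0.568, -0.422, 0.422, -0.567]
contact_force: [0.1, -0.6, -0.6]
grip_width: 0.38
```

Run:
```python
from h import *
go(.492,.4575,.226,16.7)
```

```text
t 18.05 pos [0.4897 0.3969 0.225 ] head 16.74 q7 -0.37 F [ 0.1 -0.6 -0.6] w 0.38
  turn rad 0.0006 then shift mm x,y,z: [-57.4  -1.   19.6]
```

Request:
arm_command --series '[[[-20, 0, 7], 0], [[-22, 0, 8], 0], [[-15, 0, 5], 0], [[0, 0, 0], 0], [[0, 0, 0], 0]]'

```text
time_s: 18.47
tool_pos: [0.4932, 0.4549, 0.2251]
tool_rot: [0.567, -0.422, 0.423, -0.567]
contact_force: [-0.3, -0.2, -0.6]
grip_width: 0.374
```

Request:
arm_command --series '[[[0, 10, 0], 0], [[0, 10, 0], 0], [[0, 0, 0], 0], [[0, 0, 0], 0], [[0, 0, 0], 0]]'

```text
time_s: 18.88
tool_pos: [0.4929, 0.4559, 0.2051]
tool_rot: [0.567, -0.422, 0.423, -0.567]
contact_force: [-0.5, 0.1, 0.4]
grip_width: 0.374
```

Run:
```python
from h import *
p,d,P=cloud("wrist");cv2.imwrite("pics/w7.png",p[...,::-1])
q=P[(abs(P[...,2]-.06)<.008)&(np.hypot(P[...,0]-.492,P[...,1]-.4575)<.09)][:,:2].astype(np.float32)
c=circ(cv2.convexHull(q)[:,0],.0747);b=bar(P,c,.059);print(c,b)
go(*c,.048,b[1]-90)
```

```text
[0.49257648 0.45717566] (array([0.49185263, 0.45917904]), np.float64(106.50970780144226), np.int64(918), array([0.0034338, 0.0195104]))
t 18.93 pos [0.493  0.4562 0.2054] head 16.64 q7 -0.43 F [-0.  -0.6 -0.3] w 0.373
  turn rad 0.0023 then shift mm x,y,z: [-1.000e+00  1.574e+02 -1.000e-01]
```

Down about 140 first, check, then the rest.

Request:
arm_command --series '[[[-1, 20, 0], 0], [[0, 30, 0], 0], [[0, 30, 0], 0], [[0, 25, 0], 0], [[0, 15, 0], 0]]'

```text
time_s: 19.35
tool_pos: [0.4914, 0.4566, 0.0826]
tool_rot: [0.568, -0.422, 0.422, -0.566]
contact_force: [-0.4, -0.5, 1.1]
grip_width: 0.378
```

Request:
arm_command --series '[[[0, 10, 0], 0], [[0, 8, 0], 0], [[0, 0, 0], 0], [[0, 0, 0], 0], [[0, 0, 0], 0]]'

```text
time_s: 19.77
tool_pos: [0.4932, 0.4583, 0.0688]
tool_rot: [-0.566, 0.422, -0.422, 0.568]
contact_force: [-0.5, 0.2, -0.1]
grip_width: 0.371
```

Run:
```python
from h import *
go(.4922,.4572,.048,16.6)
```

```text
t 19.77 pos [0.4932 0.4583 0.0688] head 16.67 q7 -0.41 F [-0.5  0.2 -0.1] w 0.371
  turn rad 0.0012 then shift mm x,y,z: [ 0.7 20.8 -1.3]
```

Request:
arm_command --series '[[[1, 8, -1], 0], [[0, 7, 0], 0], [[0, 6, 0], 0], [[0, 0, 0], 0], [[0, 0, 0], 0]]'

```text
time_s: 20.18
tool_pos: [0.4914, 0.4559, 0.0456]
tool_rot: [0.568, -0.422, 0.422, -0.567]
contact_force: [0.3, 0.5, -0.4]
grip_width: 0.373
```

Request:
arm_command --series '[[[0, 0, 0], 0], [[0, 0, 0], 0], [[0, 0, 0], 0], [[0, 0, 0], 0], [[0, 0, 0], 0]]' --jaw -1

```text
time_s: 20.6
tool_pos: [0.492, 0.4565, 0.0467]
tool_rot: [-0.567, 0.422, -0.422, 0.567]
contact_force: [0.9, -0.5, 1.4]
grip_width: 0.12
```

Request:
arm_command --series '[[[0, -5, 0], 0], [[0, -12, 0], 0], [[0, -20, 0], 0], [[0, -25, 0], 0], [[0, -25, 0], 0]]'

```text
time_s: 21.02
tool_pos: [0.4913, 0.4558, 0.1343]
tool_rot: [0.568, -0.422, 0.422, -0.567]
contact_force: [0.5, 0.0, -2.5]
grip_width: 0.124
```

Request:
arm_command --series '[[[0, -25, 0], 0], [[0, -20, 0], 0], [[0, -8, 0], 0], [[0, 0, 0], 0], [[0, 0, 0], 0]]'

```text
time_s: 21.43
tool_pos: [0.4913, 0.456, 0.1861]
tool_rot: [0.567, -0.422, 0.422, -0.567]
contact_force: [-0.5, -0.3, -3.4]
grip_width: 0.125
```

Run:
```python
from h import *
go(.444,.015,.19,None)
p,d,P=cloud("wrist");o=env.get_obs();c=o["tool_pos"];z0=c[2]-.0175+.03
q=P[(abs(P[...,2]-z0)<.008)&(np.hypot(P[...,0]-c[0],P[...,1]-c[1])<.09)][:,:2].astype(np.float32)
cc=circ(cv2.convexHull(q)[:,0],.0747);hd,m=heading(o);e=cc-c[:2];print("lid",cc,z0,"in tool x,z",e@m[:2,0],e@m[:2,2])
f=np.load("pics/topP.npz");P=f["P"][200:262,280:345];q=P[abs(P[...,2]-.115)<.012][:,:2].astype(np.float32);print("pot",circ(cv2.convexHull(q)[:,0],.0747))
```

```text
t 21.43 pos [0.4913 0.456  0.1861] head 16.67 q7 -0.43 F [-0.5 -0.3 -3.4] w 0.125
  turn rad 0.0 then shift mm x,y,z: [ 408.9   -3.9 -171.9]
lid [0.49110492 0.45692226] 0.19749956661130383 in tool x,z -0.0011694157144199397 0.0004939247204505538
pot [0.44370824 0.01554066]
```

Request:
arm_command --series '[[[15, 0, -6], 0], [[25, 0, -11], 0], [[33, 0, -14], 0], [[33, 0, -14], 0], [[33, 0, -14], 0]]'

```text
time_s: 21.9
tool_pos: [0.4737, 0.3041, 0.1842]
tool_rot: [0.569, -0.422, 0.422, -0.566]
contact_force: [0.8, -0.6, -2.5]
grip_width: 0.124
```

Request:
arm_command --series '[[[33, 0, -14], 0], [[33, 0, -14], 0], [[33, 0, -14], 0], [[33, 0, -14], 0], [[33, 0, -14], 0]]'

```text
time_s: 22.32
tool_pos: [0.4538, 0.1261, 0.1849]
tool_rot: [0.568, -0.423, 0.422, -0.566]
contact_force: [0.7, -0.5, -2.6]
grip_width: 0.123
```

Request:
arm_command --series '[[[33, 0, -14], 0], [[33, 0, -14], 0], [[20, 0, -8], 0], [[12, 0, -5], 0], [[5, 0, -2], 0]]'

```text
time_s: 22.73
tool_pos: [0.4423, 0.0145, 0.1852]
tool_rot: [0.567, -0.424, 0.423, -0.565]
contact_force: [-0.5, 0.5, -2.6]
grip_width: 0.127
```

Request:
arm_command --series '[[[0, 0, 0], 0], [[0, 0, 0], 0], [[0, 0, 0], 0], [[0, 0, 0], 0], [[0, 0, 0], 0]]'

```text
time_s: 23.15
tool_pos: [0.4438, 0.018, 0.1861]
tool_rot: [0.568, -0.422, 0.422, -0.568]
contact_force: [0.4, 0.4, -2.5]
grip_width: 0.122
```

Run:
```python
from h import *
go(.4437,.0148,.1057,None)
p,d,P=cloud("wrist");o=env.get_obs();c=o["tool_pos"];z0=c[2]-.0167+.03
q=P[(abs(P[...,2]-z0)<.008)&(np.hypot(P[...,0]-c[0],P[...,1]-c[1])<.09)][:,:2].astype(np.float32)
print("lid",circ(cv2.convexHull(q)[:,0],.0747))
p,d,P=cloud("top")
q=P[(abs(P[...,2]-z0)<.01)&(np.hypot(P[...,0]-c[0],P[...,1]-c[1])<.09)][:,:2].astype(np.float32)
print("lid top",circ(cv2.convexHull(q)[:,0],.0747))
P[:180]=np.nan;P[260:]=np.nan;P[:,:140]=np.nan;P[:,222:]=np.nan
q=P[P[...,2]>.018][:,:2].astype(np.float32);r=cv2.minAreaRect(q);print("square",r,bar(P,r[0],.029,.03))
```

```text
t 23.15 pos [0.4438 0.018  0.1861] head 16.78 q7 0.26 F [ 0.4  0.4 -2.5] w 0.122
  turn rad 0.0 then shift mm x,y,z: [ 3.1 80.4 -1. ]
lid [0.44340329 0.01902926]
lid top [0.4432298  0.01943495]
square ((0.4907112419605255, 0.458353728055954), (0.17267654836177826, 0.17511926591396332), 10.161415100097656) (array([0.48965303, 0.45838273]), np.float64(99.63759562976865), np.int64(66), array([0.00365007, 0.0173054 ]))
```

Request:
arm_command --series '[[[3.5, 10, -0.5], 0], [[0, 15, 0], 0], [[0, 15, 0], 0], [[0, 12, 0], 0], [[0, 8, 0], 0]]'

```text
time_s: 23.67
tool_pos: [0.4434, 0.0133, 0.1246]
tool_rot: [0.568, -0.423, 0.422, -0.567]
contact_force: [0.0, -0.0, -1.6]
grip_width: 0.122
```

Request:
arm_command --series '[[[0, 4, 0], 0], [[0, 0, 0], 0], [[0, 0, 0], 0], [[0, 0, 0], 0], [[0, 0, 0], 0]]'

```text
time_s: 24.08
tool_pos: [0.4448, 0.0136, 0.1229]
tool_rot: [-0.567, 0.422, -0.423, 0.568]
contact_force: [0.6, -0.2, -2.6]
grip_width: 0.122
```

Run:
```python
from h import *
go(.4439,.0145,.1057,None)
```

```text
t 24.08 pos [0.4448 0.0136 0.1229] head 16.67 q7 0.33 F [ 0.6 -0.2 -2.6] w 0.122
  turn rad 0.0 then shift mm x,y,z: [-1.1 17.2 -0.6]
```

Request:
arm_command --series '[[[-1, 5, -0.5], 0], [[0, 5, 0], 0], [[0, 4, 0], 0], [[0, 2, 0], 0], [[0, 1, 0], 0]]'

```text
time_s: 24.5
tool_pos: [0.4431, 0.0144, 0.1055]
tool_rot: [0.567, -0.423, 0.422, -0.567]
contact_force: [-7.4, -0.8, 21.4]
grip_width: 0.124
```

Request:
arm_command --series '[[[0, 1, 0], 0], [[0, 0.5, 0], 0], [[0, 0, 0], 0], [[0, 0, 0], 0], [[0, 0, 0], 0]]'

```text
time_s: 24.92
tool_pos: [0.4431, 0.0144, 0.1055]
tool_rot: [-0.567, 0.423, -0.422, 0.567]
contact_force: [-9.4, -1.8, 26.1]
grip_width: 0.125
```

Request:
arm_command --series '[[[0, -1, 0], 0], [[0, 0, 0], 0], [[0, 0, 0], 0], [[0, -3, 0], 0], [[0, -8, 0], 0]]' --jaw -0.25

```text
time_s: 25.33
tool_pos: [0.4428, 0.0142, 0.1152]
tool_rot: [0.568, -0.423, 0.422, -0.567]
contact_force: [-0.7, -0.2, -0.3]
grip_width: 0.374
```

Request:
arm_command --series '[[[0, -20, 0], 0], [[0, -30, 0], 0], [[0, -30, 0], 0], [[0, -20, 0], 0], [[0, -10, 0], 0]]'

```text
time_s: 25.75
tool_pos: [0.4449, 0.0144, 0.2289]
tool_rot: [-0.566, 0.421, -0.423, 0.568]
contact_force: [-0.2, -0.2, -0.0]
grip_width: 0.378
```

Run:
```python
from h import *
p,d,P=cloud("wrist");cv2.imwrite("pics/w8.png",p[...,::-1])
c=np.array([.4437,.0155])
q=P[(np.hypot(P[...,0]-c[0],P[...,1]-c[1])<.082)&(P[...,2]>.11)&(P[...,2]<.13)]
r=np.hypot(q[:,0]-c[0],q[:,1]-c[1]);q=q[r>.045]
print("lid",circ(cv2.convexHull(q[:,:2].astype(np.float32))[:,0],.0747))
A=np.c_[q[:,:2]-c,np.ones(len(q))];print("plane",np.linalg.lstsq(A,q[:,2],rcond=None)[0])
go(.4905,.4583,.226,10)
```

```text
lid [0.4430197  0.01504523]
plane [ 0.00031467 -0.00012614  0.11927599]
t 25.8 pos [0.4453 0.0145 0.2293] head 16.66 q7 0.24 F [0.3 0.7 1.5] w 0.373
  turn rad 0.1163 then shift mm x,y,z: [-429.2    3.3  121.6]
```

View pics/w8.png

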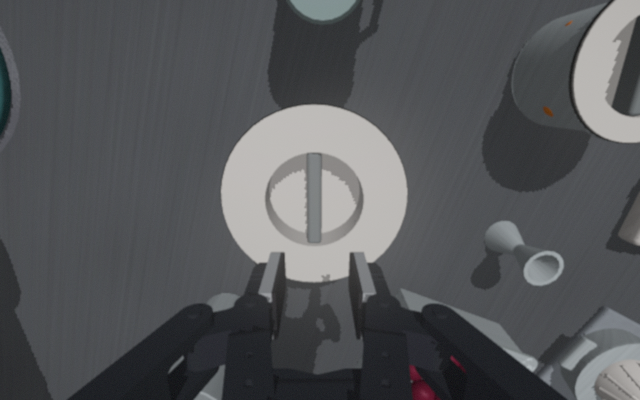

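Request:
arm_command --series '[[[0, 0, 0], 0.1163], [[-20, 0, 6], 0], [[-34, 0, 9.5], 0], [[-34, 0, 9.5], 0], [[-34, 0, 9.5], 0]]'

```text
time_s: 26.22
tool_pos: [0.4556, 0.1415, 0.2247]
tool_rot: [0.542, -0.455, 0.455, -0.541]
contact_force: [0.4, -0.8, 0.4]
grip_width: 0.373
```

Request:
arm_command --series '[[[-34, 0, 9.5], 0], [[-34, 0, 9.5], 0], [[-34, 0, 9.5], 0], [[-34, 0, 9.5], 0], [[-34, 0, 9.5], 0]]'

```text
time_s: 26.63
tool_pos: [0.4728, 0.3175, 0.2242]
tool_rot: [0.543, -0.455, 0.454, -0.541]
contact_force: [0.2, -0.9, -0.5]
grip_width: 0.375
```

Request:
arm_command --series '[[[-34, 0, 9.5], 0], [[-34, 0, 9.5], 0], [[-34, 0, 9.5], 0], [[-22, 0, 7], 0], [[-13, 0, 4], 0]]'

```text
time_s: 27.05
tool_pos: [0.4869, 0.4613, 0.2234]
tool_rot: [0.543, -0.454, 0.453, -0.542]
contact_force: [-0.8, 0.9, 0.1]
grip_width: 0.374
```

Request:
arm_command --series '[[[-4, 20, 2], 0], [[0, 20, 0], 0], [[0, 0, 0], 0], [[0, 0, 0], 0], [[0, 0, 0], 0]]'

```text
time_s: 27.47
tool_pos: [0.4902, 0.4619, 0.1859]
tool_rot: [0.542, -0.455, 0.455, -0.541]
contact_force: [0.2, -0.2, 0.2]
grip_width: 0.374
```

Run:
```python
from h import *
p,d,P=cloud("wrist");cv2.imwrite("pics/w9.png",p[...,::-1])
r=rectlid(P,(.4907,.4583),.03,.14);print(r,bar(P,r[0],.029,.03))
go(*r[0],.0175,10)
```

```text
((0.49113112688064575, 0.45629918575286865), (0.17258431017398834, 0.17137639224529266), 9.968844413757324) (array([0.49101176, 0.45730717]), np.float64(100.29158712983566), np.int64(724), array([0.00333741, 0.01729849]))
t 27.52 pos [0.4905 0.4622 0.1866] head 9.97 q7 -0.56 F [ 0.1 -0.2  0.3] w 0.378
  turn rad -0.0005 then shift mm x,y,z: [  5.9 169.1  -0.4]
```

Request:
arm_command --series '[[[5, 20, 0], 0], [[0, 30, 0], 0], [[0, 30, 0], 0], [[0, 30, 0], 0], [[0, 20, 0], 0]]'

```text
time_s: 27.93
tool_pos: [0.4906, 0.4568, 0.0545]
tool_rot: [0.542, -0.455, 0.455, -0.541]
contact_force: [-0.2, -0.6, 0.5]
grip_width: 0.37
```

Request:
arm_command --series '[[[0, 12, 0], 0], [[0, 6, 0], 0], [[0, 0, 0], 0], [[0, 0, 0], 0], [[0, 0, 0], 0]]'

```text
time_s: 28.35
tool_pos: [0.4918, 0.4582, 0.0397]
tool_rot: [-0.541, 0.454, -0.455, 0.543]
contact_force: [1.8, 0.2, 0.8]
grip_width: 0.375
```

Run:
```python
from h import *
go(.4911,.4567,.0175,10)
```

```text
t 28.35 pos [0.4918 0.4582 0.0397] head 10.0 q7 -0.54 F [1.8 0.2 0.8] w 0.375
  turn rad -0.0 then shift mm x,y,z: [ 1.4 22.2 -1. ]
```

Request:
arm_command --series '[[[1.5, 8, -1], 0], [[0, 8, 0], 0], [[0, 6, 0], 0], [[0, 0, 0], 0], [[0, 0, 0], 0]]'

```text
time_s: 28.77
tool_pos: [0.4896, 0.4553, 0.015]
tool_rot: [0.542, -0.455, 0.454, -0.541]
contact_force: [0.3, 0.1, -0.4]
grip_width: 0.375
```

Request:
arm_command --series '[[[0, 0, 0], 0], [[0, 0, 0], 0], [[0, 0, 0], 0], [[0, 0, 0], 0], [[0, 0, 0], 0]]' --jaw -1 --squeeze 80

```text
time_s: 29.18
tool_pos: [0.4903, 0.4559, 0.0162]
tool_rot: [-0.541, 0.454, -0.455, 0.542]
contact_force: [0.0, 0.3, 1.4]
grip_width: 0.117
```

Request:
arm_command --series '[[[0, -5, 0], 0], [[0, -12, 0], 0], [[0, -20, 0], 0], [[0, -25, 0], 0.07], [[0, -25, 0], 0.07]]'

```text
time_s: 29.6
tool_pos: [0.4896, 0.4551, 0.1038]
tool_rot: [0.508, -0.492, 0.492, -0.507]
contact_force: [1.3, 0.3, -2.9]
grip_width: 0.12
```

Request:
arm_command --series '[[[0, -25, 0], 0.07], [[0, -25, 0], 0.064], [[0, -15, 0], 0], [[0, -8, 0], 0], [[0, 0, 0], 0]]'

```text
time_s: 30.02
tool_pos: [0.4907, 0.4564, 0.1785]
tool_rot: [-0.473, 0.524, -0.524, 0.476]
contact_force: [-0.1, -0.1, -3.1]
grip_width: 0.119
```

Run:
```python
from h import *
f=np.load("pics/topP.npz");P=f["P"][130:200,338:410];q=P[abs(P[...,2]-.07)<.012][:,:2].astype(np.float32);print(cv2.minAreaRect(q),len(q),q.mean(0))
p,d,P=cloud("top");P=P[130:200,338:410];q=P[abs(P[...,2]-.07)<.012][:,:2].astype(np.float32);print(cv2.minAreaRect(q))
p,d,P=cloud("side");P=P.reshape(-1,3);q=P[(abs(P[...,2]-.069)<.006)&(abs(P[:,0]-.667)<.12)&(abs(P[:,1]+.19)<.12)][:,:2].astype(np.float32);print("side",cv2.minAreaRect(q))
go(.6669,-.1899,.178,-5.7)
```

```text
((0.6669468879699707, -0.18987606465816498), (0.17013296484947205, 0.17149470746517181), 84.33802795410156) 698 [ 0.6685111 -0.1922122]
((0.6670681238174438, -0.19033819437026978), (0.17129410803318024, 0.17210601270198822), 84.55571746826172)
side ((0.6672095656394958, -0.19069327414035797), (0.1744784712791443, 0.17078295350074768), 84.4397201538086)
t 30.12 pos [0.4895 0.4553 0.1753] head -5.68 q7 -0.79 F [-0.6 -0.1 -2.6] w 0.12
  turn rad 0.0004 then shift mm x,y,z: [624.4  -2.7 240.6]
```

Request:
arm_command --series '[[[15, -2, 6], 0], [[25, 0, 10], 0], [[34, 0, 13], 0], [[34, 0, 13], 0], [[34, 0, 13], 0]]'

```text
time_s: 30.53
tool_pos: [0.5301, 0.3059, 0.1761]
tool_rot: [0.476, -0.524, 0.524, -0.473]
contact_force: [1.0, -1.3, -2.1]
grip_width: 0.12
```

Request:
arm_command --series '[[[34, 0, 13], 0], [[34, 0, 13], 0], [[34, 0, 13], 0], [[34, 0, 13], 0], [[34, 0, 13], 0]]'

```text
time_s: 30.95
tool_pos: [0.5777, 0.1302, 0.1764]
tool_rot: [-0.475, 0.525, -0.524, 0.473]
contact_force: [-0.6, -0.9, -1.8]
grip_width: 0.116
```

Request:
arm_command --series '[[[34, 0, 13], 0], [[34, 0, 13], 0], [[34, 0, 13], 0], [[34, 0, 13], 0], [[34, 0, 13], 0]]'

```text
time_s: 31.37
tool_pos: [0.6251, -0.0451, 0.1763]
tool_rot: [-0.475, 0.525, -0.524, 0.474]
contact_force: [0.3, -0.3, -2.3]
grip_width: 0.118
```

Request:
arm_command --series '[[[34, 0, 13], 0], [[34, 0, 13], 0], [[30, 0, 12], 0], [[22, 0, 8], 0], [[12, 0, 5], 0]]'

```text
time_s: 31.78
tool_pos: [0.6622, -0.1844, 0.1761]
tool_rot: [-0.474, 0.526, -0.525, 0.472]
contact_force: [0.6, -1.3, -2.2]
grip_width: 0.118
```

Request:
arm_command --series '[[[4, 0, 2], 0], [[0, 0, 0], 0], [[0, 0, 0], 0], [[0, 0, 0], 0], [[0, 0, 0], 0]]'

```text
time_s: 32.2
tool_pos: [0.6657, -0.1804, 0.1778]
tool_rot: [-0.475, 0.524, -0.523, 0.476]
contact_force: [-0.2, 0.2, -2.8]
grip_width: 0.116
```

Run:
```python
from h import *
p,d,P=cloud("wrist");cv2.imwrite("pics/w10.png",p[...,::-1])
o=env.get_obs();c=o["tool_pos"];z0=c[2]-.0162+.03
print("wrist",rectlid(P,c,z0,.14))
p,d,P=cloud("top");print("top",rectlid(P,c,z0,.14))
go(.667,-.1902,.0602,-5.6)
```

```text
wrist ((0.6671216487884521, -0.16985423862934113), (0.1514141857624054, 0.17181141674518585), 84.4736328125)
top ((0.6659002900123596, -0.1783854067325592), (0.1735132485628128, 0.17096619307994843), 83.75100708007812)
t 32.3 pos [ 0.6657 -0.1813  0.178 ] head -5.58 q7 0.29 F [-0.1 -0.2 -1.7] w 0.122
  turn rad 0.0004 then shift mm x,y,z: [  8.7 117.8   2.2]
```

View pics/w10.png

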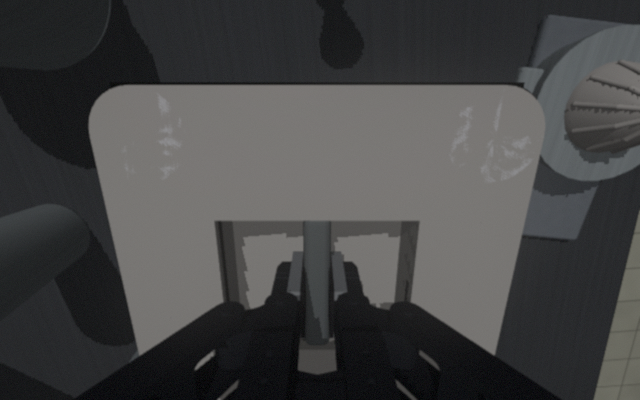

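Request:
arm_command --series '[[[5, 10, 1], 0], [[5, 18, 0.5], 0], [[0, 20, 0], 0], [[0, 20, 0], 0], [[0, 14, 0], 0]]'

```text
time_s: 32.72
tool_pos: [0.6649, -0.1929, 0.0932]
tool_rot: [-0.475, 0.525, -0.524, 0.474]
contact_force: [-0.3, 0.6, -2.9]
grip_width: 0.121
```

Request:
arm_command --series '[[[0, 8, 0], 0], [[0, 0, 0], 0], [[0, 0, 0], 0], [[0, 0, 0], 0], [[0, 0, 0], 0]]'

```text
time_s: 33.13
tool_pos: [0.667, -0.1933, 0.0892]
tool_rot: [0.474, -0.523, 0.525, -0.475]
contact_force: [0.1, -0.2, -2.2]
grip_width: 0.122
```

Run:
```python
from h import *
go(.6663,-.1908,.0602,-5.6)
p,d,P=cloud("top");o=env.get_obs();c=o["tool_pos"];z0=c[2]-.0162+.03
print("top",rectlid(P,c,z0,.14))
p,d,P=cloud("side");print("side",rectlid(P,c,z0,.14))
```

```text
t 33.13 pos [ 0.667  -0.1933  0.0892] head -5.69 q7 0.33 F [ 0.1 -0.2 -2.2] w 0.122
  turn rad -0.0016 then shift mm x,y,z: [-2.4 29.  -0.9]
top ((0.6673096418380737, -0.19056734442710876), (0.17857547104358673, 0.16443824768066406), 81.07665252685547)
side ((0.6671348810195923, -0.1923859417438507), (0.174992635846138, 0.1727728694677353), 84.03302001953125)
```

Request:
arm_command --series '[[[-1.5, 6, 0], 0], [[0, 6, 0], 0], [[0, 6, 0], 0], [[0, 4, 0], 0], [[0, 3, 0], 0]]'

```text
time_s: 33.65
tool_pos: [0.6656, -0.1914, 0.0616]
tool_rot: [-0.475, 0.525, -0.524, 0.474]
contact_force: [0.6, -0.9, -2.8]
grip_width: 0.116
```

Request:
arm_command --series '[[[0, 2, 0], 0], [[0, 1, 0], 0], [[0, 1, 0], 0], [[0, 0, 0], 0], [[0, 0, 0], 0]]'

```text
time_s: 34.07
tool_pos: [0.6658, -0.1915, 0.0602]
tool_rot: [-0.475, 0.525, -0.524, 0.474]
contact_force: [-5.1, 1.1, 7.0]
grip_width: 0.117
```

Request:
arm_command --series '[[[0, 0, 0], 0], [[0, 0, 0], 0], [[0, 0, 0], 0], [[0, -3, 0], 0], [[0, -8, 0], 0]]' --jaw -0.25

```text
time_s: 34.48
tool_pos: [0.6654, -0.1913, 0.0689]
tool_rot: [-0.475, 0.525, -0.524, 0.474]
contact_force: [-0.2, 0.3, -0.3]
grip_width: 0.375
```

Request:
arm_command --series '[[[0, -25, 0], 0], [[0, -35, 0], 0], [[0, -40, 0], 0], [[0, -40, 0], 0], [[0, -30, 0], 0]]'

```text
time_s: 34.9
tool_pos: [0.6671, -0.1921, 0.2445]
tool_rot: [0.474, -0.523, 0.526, -0.475]
contact_force: [1.1, -0.7, -0.6]
grip_width: 0.372
```

Request:
arm_command --series '[[[0, -20, 0], 0], [[0, 0, 0], 0], [[0, 0, 0], 0], [[0, 0, 0], 0], [[0, 0, 0], 0]]'

```text
time_s: 35.32
tool_pos: [0.6654, -0.1912, 0.2582]
tool_rot: [-0.475, 0.525, -0.523, 0.474]
contact_force: [0.3, -0.2, -0.2]
grip_width: 0.371
```

Run:
```python
from h import *
T={"small":(.6626,.1903,.099,.062),"large":(.4437,.0155,.119,.077),"ob":(.4985,-.4278,.104,.088),"sq":(.667,-.1902,.074,.11)}
ims=[]
for n in("wrist","top","side"):
    p,d,P=cloud(n);ims.append(p)
    for k,(x,y,z,r) in T.items():
        m=(np.hypot(P[...,0]-x,P[...,1]-y)<r)&(abs(P[...,2]-z)<.015)&(np.hypot(P[...,0]-x,P[...,1]-y)>.046)
        q=P[m]
        if len(q)<100: continue
        A=np.c_[q[:,:2]-[x,y],np.ones(len(q))];f=least_squares(lambda s:A@s-q[:,2],[0,0,z],loss="soft_l1",f_scale=.002).x
        print(n,k,len(q),"slope",f[:2].round(3),"z",f[2].round(4),"expect",z,"rect",np.round(cv2.minAreaRect(q[:,:2].astype(np.float32))[0],4))
cv2.imwrite("pics/final.png",np.vstack([ims[1][60:320,:],ims[2][100:400,:]])[...,::-1])
print(env.get_obs()["tool_pos"],env.get_obs()["contact_force"])
```

```text
wrist large 4254 slope [-0.023  0.038] z 0.1218 expect 0.119 rect [ 0.4669 -0.0404]
wrist sq 20500 slope [0.    0.001] z 0.0742 expect 0.074 rect [ 0.6664 -0.1906]
top small 453 slope [ 0.005 -0.001] z 0.0999 expect 0.099 rect [0.6622 0.1898]
top large 1089 slope [-0.001  0.003] z 0.1199 expect 0.119 rect [0.4438 0.0191]
top ob 1080 slope [0.002 0.003] z 0.1048 expect 0.104 rect [ 0.4985 -0.4262]
top sq 665 slope [-0.006  0.001] z 0.0751 expect 0.074 rect [ 0.6686 -0.1877]
side small 352 slope [0.006 0.019] z 0.0991 expect 0.099 rect [0.6642 0.1892]
side large 1067 slope [-0.001  0.006] z 0.1194 expect 0.119 rect [0.4437 0.0136]
side ob 2504 slope [0.    0.005] z 0.1041 expect 0.104 rect [ 0.4986 -0.4274]
side sq 2686 slope [-0.     0.002] z 0.0743 expect 0.074 rect [ 0.6667 -0.1896]
[ 0.66567551 -0.19134493  0.25836266] [ 0.22597642 -0.22002519 -0.56113234]
```

View pics/final.png

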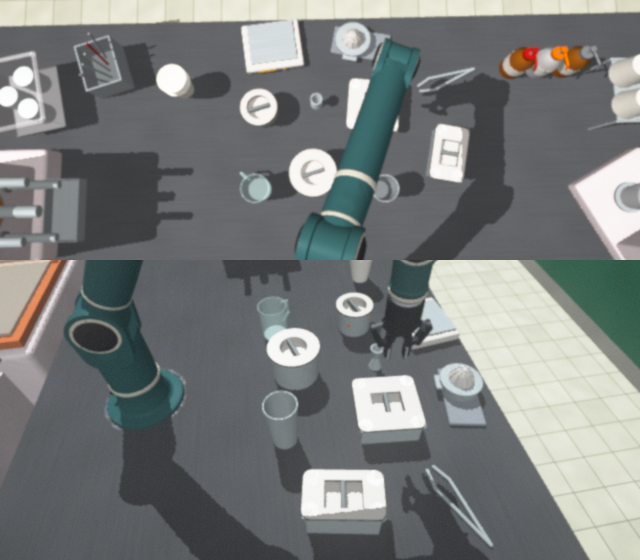

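All four lids are on and level, and the shaker and jug still stand where they were. Handing in.

```bash
python3 -c "
from plant import env
print(env.hand_in())"
```

```text
the job is handed in; nothing more can be done
None
```

I took the stack apart from the top down, set each lid on its own container, and handed the job in at about 36 s of robot time.

**Seating:** Close-up wrist views right after each placing put every lid top about 4 mm above its rim, which is what a seated flange should give. The slopes were about 0.001. Each lid's centre was within about 2 mm of its container's.

**Final views:** In the last top and side pictures the shaker and jug look to be standing where they began. The gripper is clear of everything, about 0.26 m up.

**Readings that disagreed:**
- **First grip (small lid):** it was about 9 mm off-centre along the bar. I allowed for that when placing it.
- **Large round lid:** it met its rim with about 26 N, below the 40 N limit. The other lids met theirs with about 11 N or less.
- **Final check:** the distant side view gave a slope of 0.019 for the small lid, and the wrist view gave 0.038 for the large one, where it saw only part of the lid. I discounted both because the close-up and top views showed those lids flat.

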